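# Slide the bead jar into the curing warmer and set its dial

## Robot

A 6-joint arm with a two-finger parallel gripper is mounted at the origin on the work surface. World frame = base frame: x ahead of the robot, y to its left, z up, the work surface at z = 0. Lengths are in mm, angles in rad, forces in N, time in s.
With the tool pointing down it reaches from about 275 to 875 mm from the base axis. Payload 12.5 kg.
Tool frame: the origin (TCP) lies midway between the tips of the shut fingers; the grasp point (between the pads) lies bot.grip_point_offset behind it (bot.grip_point_offset is the distance from the TCP to the grasp point, in mm); z points along the fingers, y is the line along which they close (so a half turn about z gives the same grasp; the last joint's range is limited). The gripper opens to 85 mm and grips with 20 to 120 N. Pads are 22 mm wide; open, the fingers measure 114 mm over their backs; the gripper's body (76 mm by 85 mm) begins 54 mm behind the grasp point. The pads swing forward as they close: fully open they stand 13 mm farther back than shut.
Start: joints at [1.164, 0.351, 1.652, -0, 1.139, -0.085], TCP at [173.919, 521.763, 207.39] pointing down, gripper open.
Joint ranges: [-2.75, 2.75], [-0.79, 2.1], [0.01, 2.65], [-1.57, 4.71], [0.07, 3.14], [-2.87, 2.87]. Speed limits (rad/s): [2.22, 2.22, 2.79, 3.14, 3.14, 3.14].

## Interface

Orientations are given as a unit quaternion [w, x, y, z].
In Python, from cell import bot gives the robot as it stands.
- The arm moves only by the tool arm_command, never from a script. Its arguments are lists of equal length, an entry for each row: "delta_rot": the turn, a rotation vector about the tool's x, y, z in rad, a list of three; "linear": the shift along the tool's x, y, z in mm, a list of three; "jaw": the closure, from 0 (fully open) to 1 (shut). A call has 1 to 5 rows; each row shifts and turns the commanded pose from where the row before left it, along the tool's axes as they then stand; what a row does not reach is not made up. A row lasts 1/10 s, in which the tool goes at most 50 mm and 8.59 degrees, less where a joint would pass 70% of its speed; a pose out of reach is approached as far as the arm can. A call with a gripper value outside its range is refused whole. The fingers move at their own pace and stop on an object; the grip force is fixed at half the most. Time passes only in rows, so rows that do not move let the fingers close. It gives the time, the measured TCP pose, the force, the opening and the grip force at its end, in the units of the state.
- bot.observe(): the state, without advancing time (a new reading comes with each control period).
- bot.capture(name): name is "side" or "top"; returns the picture (400x640x3 uint8, red, green, blue); there is no depth.
- bot.camera_info(name): a dict with "camera_matrix" (3x3 intrinsics, pixels), "R" (3x3) and "t" (3): a world point X has camera coordinates R X + t. Camera axes: x right, y down, z forward; pixel columns grow to the right and rows downward; lengths in mm; the calibration is good to about 2 mm. A picture is of the moment at which its call begins. camera_info takes no time and is no camera call.
- bot.sign_off(): hands the job in; it is judged then, once.
Trained networks look in the newest picture that a camera, given by its name, has taken for a name from the list of things; names that differ only in an ending like _2 or _b are one class to them, and where a whole thing is asked for, a point or a joint stands for the part that bears it (a point fixed in the world has none). Each returns a list of dicts, best first, with "p" (0 to 1); they miss things now and then, are a little off and sometimes report something else, mostly with a low value. They report only what shows in the picture. A call takes as long as a camera call. They do not tell look-alikes from the thing itself.
- bot.recognise(camera, query): "box" ([left, top, width, height] in pixels, round what is visible of it).
- bot.silhouettes(camera, query): "region" (400x640 bool, what is visible of it) and "box" ([left, top, width, height] in pixels, round what is visible of it).
The state is a dict: "t": time; "joints": joint angles; "joint_velocities": joint speeds; "tau": joint torques, N m; "position": TCP position; "orientation": TCP orientation; "force": force on the tool from outside, world axes, zero at the start; "torque": the same for the moment, N m; "grip_width": finger opening in mm; "gripper_force": force on a finger pad.
Only numpy, scipy, OpenCV 4.12 (cv2) and the standard library are available. Lean on these libraries where they do the work, as an engineer would, in place of code of your own. Each camera call takes 0.05 s, during which the arm holds its last target. There are 200 camera calls.

## Task

Slide the wide lidded jar of beads across the bench, upright and without lifting it, into the open-fronted bay of the curing warmer until it stands fully home against the back. Then turn the warmer's dial so that its pointer lines up with the little metal tab beside the scale. Leave the small jar, the tool cup, the flat tin and the wire reel where they stand.

Things in the scene. Friction and masses are not known exactly. Their poses are not given: they have to be found in the camera images.
- jar: The wide jar: plain white plastic cylinder with a flat aluminium lid of the same width, diameter 90 mm, height 80 mm, about 0.5 kg, standing loose on the bench. Origin: centre of its underside; z up along its axis. Too wide to grip.
- warmer: Grey fixed warmer with a U-shaped bay, 60 mm high, no floor (the jar stands on the bench). Origin: on the bench, where the jar's centre is when it touches the back; x points level out of the mouth, y to the control box, z up. Inner back face at x = -45 mm, outer at -67. Control box beside the bay: x -68 to 48 mm, y 61 to 186 mm, top 45 mm high, dial on it.
- bay_mouth (a point): Middle of the bay's mouth, on the bench, 13 mm out (x) from the warmer's origin; axes as the warmer's. The parallel cheeks (inner faces at y = +-49 mm, 12 mm thick, 60 mm high) end here; beyond, flared lead-in plates spread to about 120 mm wide at 12 mm further out. A jar that is home sticks out 32 mm past this point.
- dial (a joint): The dial's angle (rad): 0 to 3.0, growing clockwise seen from above. The pointer's direction in the warmer's frame is 1.7 rad minus this value, measured counter-clockwise from the warmer's x. Stays where it is left, light friction.
- dial_grip (a point): Point on the dial's upright axis at the height to grip (76 mm above the bench; in the warmer's frame at x = -8, y = 124 mm). The dial is a black disc of radius 34 mm (its top 51 mm above the bench) with a bar grip across it, 56 mm long, 16 mm wide, top 82 mm above the bench. Its x axis runs along the bar towards the pointer end, z up.
- dial_pointer (a point): The pointer end of the dial, a white line on the disc's rim, 34 mm from the axis, 50 mm above the bench; its x axis points outward from the dial's axis.
- tab: Small fixed metal tab, 12 x 7 mm and 10 mm high, on the control box at 42 to 55 mm from the dial's axis, marking the wanted setting. Origin: on the dial's axis at the box's top (45 mm above the bench), not at the tab; its x axis points from the dial's axis through the tab's middle.
- pot: Small jar, white plastic with aluminium lid, diameter 62 mm, height 70 mm, loose; origin: centre of its underside. Leave it alone.
- cup: Steel cup with tool handles sticking out, diameter 64 mm, cup 95 mm high, handles to 150 mm high, loose; origin: centre of its underside. Leave it alone.
- tin: Closed flat steel tin, 110 mm (its x) by 70 mm, 30 mm high, loose; origin: centre of its underside. Leave it alone.
- reel: Wire reel standing on end, wooden flanges 58 mm in diameter, 60 mm high, loose; origin: centre of its underside. Leave it alone.
Not all that is in view belongs to the job. Leave any black look-alike of the jar alone.

How it is judged (in metres and radians):
On the way, in this order (a step that is already met when the one before it is completed fails the run):
1. the jar stands fully home in the bay, upright, within 7 mm of touching the back, before the dial is set (x of jar in the frame of warmer between -0.007 and 0.007 m and y of jar in the frame of warmer between -0.008 and 0.008 m and angle between jar's own z axis and vertical below 0.06 rad and height (world z) of jar below 0.006 m), for 0.2 s.
2. the dial's pointer is lined up with the tab (within 0.12 rad) (angle between the x axis of dial_pointer and the x axis of tab, either way round below 0.12 rad), for 0.2 s.
At the end, for the whole second after the job is handed in: The jar stands upright on the bench in the bay, at rest, its centre within 7 mm in depth and 8 mm sideways of the home point; the dial is at rest with its pointer within 0.12 rad of the tab's direction (all of step 1 and angle between the x axis of dial_pointer and the x axis of tab, either way round below 0.12 rad and linear speed of jar below 0.01 m/s and velocity of joint dial between -0.05 and 0.05 rad/s); the robot touches nothing.
It fails at once if the jar is lifted off the bench (by more than 15 mm) or tipped by more than 0.35 rad (height (world z) of jar above 0.015 m or angle between jar's own z axis and vertical above 0.35 rad).
It fails at once if the small jar is shifted by more than 12 mm or tipped (distance of pot from where it was at the start of the episode above 0.012 m or angle between pot's own z axis and vertical above 0.2 rad).
It fails at once if the tool cup is shifted by more than 12 mm or tipped (distance of cup from where it was at the start of the episode above 0.012 m or angle between cup's own z axis and vertical above 0.2 rad).
It fails at once if the flat tin is shifted by more than 12 mm or tipped (distance of tin from where it was at the start of the episode above 0.012 m or angle between tin's own z axis and vertical above 0.2 rad).
It fails at once if the wire reel is shifted by more than 12 mm or tipped (distance of reel from where it was at the start of the episode above 0.012 m or angle between reel's own z axis and vertical above 0.2 rad).
It also fails if it takes over 56 s, if anything falls off the work surface, if the arm or the gripper's body presses on something with over 40 N, if the wrist force passes 120 N, or if a joint passes its speed limit or range.

## Working session

There is one attempt and no reset: what is moved stays moved. The work goes in short steps, Python scripts to look and compute and a tool call to move; the robot and the scene stay as the last step left them, time stands still between calls to the robot, and variables do not carry over. Pictures are saved under pics/ and viewed, at most 10 in all, crops included, and the job is handed in when it is done.

Besides the shell and the picture viewer there is one more tool, called after "Call:" in YAML: its name, and indented under it one key for each argument. arm_command: Moves the arm, as the interface text tells. Its arguments: {"type":"object","properties":{"delta_rot":{"type":"array","items":{"type":"array","items":{"type":"number"}}},"linear":{"type":"array","items":{"type":"array","items":{"type":"number"}}},"jaw":{"type":"array","items":{"type":"number"}}},"required":["delta_rot","linear","jaw"]}

```bash
mkdir -p pics
python3 - <<'E'
from cell import bot
import cv2,numpy as np
for c in("top","side"):
    im=bot.capture(c); cv2.imwrite(f"pics/{c}0.png",im[:,:,::-1])
    i=bot.camera_info(c); print(c,np.round(i["camera_matrix"],1).tolist(),np.round(i["R"],4).tolist(),np.round(i["t"],1).tolist())
    for q in("jar","warmer","dial","tab","pot","cup","tin","reel"):
        print(q,[(np.round(d["box"]).tolist(),round(d["p"],2)) for d in bot.recognise(c,q)][:4])
s=bot.observe();print(s["t"],s["position"],s["orientation"],s["force"],bot.grip_point_offset)
E
```

```text
top [[387.5, 0.0, 315.9], [0.0, 387.5, 204.8], [0.0, 0.0, 1.0]] [[-0.0203, -0.9997, -0.0127], [-0.9922, 0.0218, -0.1231], [0.1234, 0.0101, -0.9923]] [109.5, 594.2, 845.6]
jar [([138.0, 214.0, 51.0, 41.0], 0.73), ([212.0, 174.0, 46.0, 42.0], 0.66), ([208.0, 108.0, 46.0, 46.0], 0.62)]
warmer [([439.0, 172.0, 55.0, 111.0], 0.63)]
dial [([456.0, 238.0, 32.0, 34.0], 0.8), ([363.0, 264.0, 27.0, 27.0], 0.63)]
tab []
pot [([437.0, 172.0, 62.0, 114.0], 0.59)]
cup [([315.0, 256.0, 33.0, 35.0], 0.63)]
tin [([202.0, 250.0, 50.0, 40.0], 0.61)]
reel [([363.0, 265.0, 24.0, 28.0], 0.65)]
side [[448.2, 0.0, 306.6], [0.0, 448.2, 199.3], [0.0, 0.0, 1.0]] [[0.7582, -0.652, -0.0074], [-0.4803, -0.5507, -0.6826], [0.441, 0.5211, -0.7307]] [-403.7, 387.4, 845.9]
jar [([187.0, 130.0, 39.0, 42.0], 0.68), ([248.0, 148.0, 33.0, 40.0], 0.63)]
warmer [([323.0, 268.0, 127.0, 114.0], 0.67)]
dial []
tab []
pot [([316.0, 185.0, 27.0, 35.0], 0.63), ([246.0, 149.0, 38.0, 36.0], 0.23)]
cup [([245.0, 212.0, 32.0, 58.0], 0.83)]
tin [([188.0, 181.0, 48.0, 39.0], 0.56)]
reel [([272.0, 259.0, 25.0, 38.0], 0.61)]
0.9 [173.92081559 521.75222927 207.3856178 ] [-1.55764758e-06  1.60210569e-01  9.87082860e-01 -9.69178233e-06] [-0.79611632  0.68338382  0.29709108] 18.700000000000003
```

View pics/top0.png

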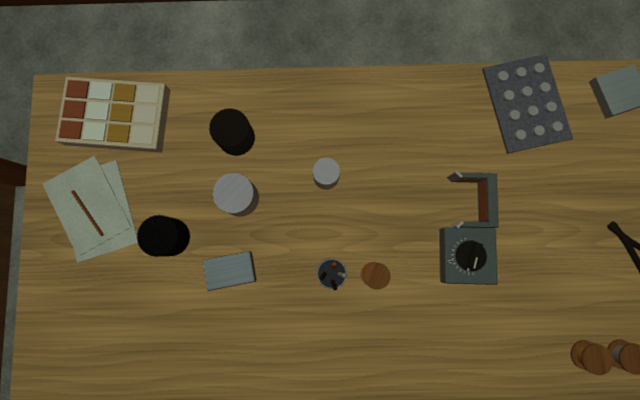

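View pics/side0.png

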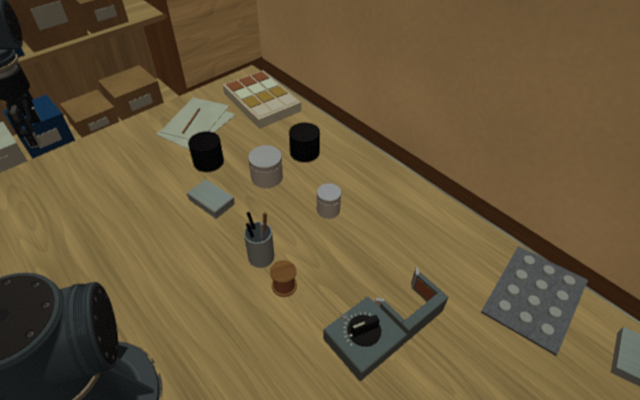

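The top view shows three wide cylinders: black at (232,131), black at (163,236) and white/aluminium at (233,193). The white one fits the jar; the smaller white one at (326,172) is the pot. The warmer is at (470,230) with its mouth facing left, and the dial is at (470,256). Next I'll confirm this in a crop and fit the poses.

```bash
cat > h.py <<'E'
from cell import bot
import cv2,numpy as np
from scipy.optimize import minimize
CI={c:bot.camera_info(c) for c in("top","side")}
def proj(c,P):
    i=CI[c];K=np.array(i["camera_matrix"]);q=(np.array(i["R"])@np.atleast_2d(P).T).T+np.array(i["t"])
    q=q@K.T;return q[:,:2]/q[:,2:]
def unproj(c,uv,z):
    i=CI[c];R=np.array(i["R"]);d=R.T@np.linalg.inv(i["camera_matrix"])@np.array([*uv,1.]);o=-R.T@np.array(i["t"])
    return o+d*(z-o[2])/d[2]
A=np.linspace(0,2*np.pi,40)[:-1]
def cyl(x,y,r,h):
    return np.array([[x+r*np.cos(a),y+r*np.sin(a),z] for z in(0,h) for a in A])
def bx(x0,x1,y0,y1,z0,z1): return np.array([[x,y,z] for x in(x0,x1) for y in(y0,y1) for z in(z0,z1)],float)
def place(P,p):
    c,s=np.cos(p[2]),np.sin(p[2]);return P@np.array([[c,s,0],[-s,c,0],[0,0,1]])+[p[0],p[1],0]
S=8
def mask(c,hulls):
    m=np.zeros((400*2,640*2),np.uint8)
    for H in hulls: cv2.fillConvexPoly(m,cv2.convexHull(np.round((proj(c,H)*2+.5)*S).astype(np.int32)),255,shift=3)
    return cv2.resize(m,(640,400),interpolation=cv2.INTER_AREA)/255.
def fit(regs,build,p0,scale):
    f=lambda p:sum(np.abs(mask(c,build(p))-r).sum()/r.sum() for c,r in regs.items())
    r=minimize(f,p0,method="Nelder-Mead",options=dict(initial_simplex=np.vstack([p0]+[np.array(p0)+np.eye(len(p0))[k]*scale[k] for k in range(len(p0))]),xatol=.05,fatol=1e-4))
    return r.x,r.fun
E
cat > m.py <<'E'
from h import *
W=[bx(-67,-45,-61,61,0,60),bx(-67,13,49,61,0,60),bx(-67,13,-61,-49,0,60),bx(-68,48,61,186,0,45),
 bx(13,25,49,60,0,60)[[0,1,6,7]],bx(13,25,-60,-49,0,60)[[2,3,4,5]],cyl(-8,124,34,51)]
ims={c:bot.capture(c) for c in CI}
def near(c,q,P):
    u=proj(c,P)[0];best=None
    for d in bot.silhouettes(c,q):
        v,w=np.nonzero(d["region"]);
        if len(v) and np.hypot(w.mean()-u[0],v.mean()-u[1])<25:return d["region"].astype(float)
def run():
  for q,uv,r,h in(("jar",(233,193),45,80),("pot",(326,172),31,70),("cup",(332,273),32,95),("reel",(376,275),29,60)):
    p=unproj("top",uv,h)
    for cs in(("top",),("side",),("top","side")):
        R={c:near(c,q,[p[0],p[1],h/2]) for c in cs};R={c:m for c,m in R.items() if m is not None}
        if R: print(q,list(R),*fit(R,lambda s:[cyl(s[0],s[1],r,h)],p[:2],[10,10]))
  p=unproj("top",(228,271),30)
  R={c:near(c,"tin",[p[0],p[1],15]) for c in CI};R={c:m for c,m in R.items() if m is not None}
  print("tin",list(R),*fit(R,lambda s:[place(bx(-55,55,-35,35,0,30),s)],[p[0],p[1],1.5],[10,10,.15]))
  p=unproj("top",(472,200),60)
  for cs in(("top",),("side",),("top","side")):
    R={c:near(c,"warmer",[p[0]-50,p[1],30]) for c in cs};R={c:m for c,m in R.items() if m is not None}
    if R: print("warmer",list(R),*fit(R,lambda s:[place(w,s) for w in W],[p[0],p[1],1.57],[10,10,.1]))
run()
a=cv2.resize(ims["top"][165:290,430:505],None,fx=4,fy=4,interpolation=cv2.INTER_CUBIC)
b=cv2.resize(ims["side"][265:385,318:450],None,fx=3,fy=3,interpolation=cv2.INTER_CUBIC)
cc=np.zeros((520,700,3),np.uint8);cc[:500,:300]=a;cc[:360,300:696]=b;cv2.imwrite("pics/w.png",cc[:,:,::-1])
cv2.imwrite("pics/jar.png",cv2.resize(ims["top"][100:300,130:400],None,fx=2.9,fy=2.9,interpolation=cv2.INTER_CUBIC)[:,:,::-1])
E
python3 m.py
```

```text
jar ['top'] [622.74757545 278.30072385] 0.07182910547396529
jar ['side'] [620.94671717 277.37876052] 0.057772940229993845
jar ['top', 'side'] [621.879404  278.4368543] 0.13616612726548655
pot ['top'] [669.11168404  74.29106648] 0.0874161600593658
pot ['side'] [666.35527439  71.16311962] 0.06085351787773932
pot ['top', 'side'] [668.05772271  73.25597676] 0.1673357296796048
cup ['top'] [445.75513406  68.35650928] 0.04874308697838109
cup ['side'] [444.32167327  67.22854935] 0.09809733565813221
cup ['top', 'side'] [445.44232229  68.38316211] 0.15536016734787036
reel ['top'] [437.26469652 -30.66619   ] 0.04906331959535406
reel ['side'] [435.51393331 -33.17625342] 0.04953142162705368
reel ['top', 'side'] [435.95092472 -31.81829637] 0.13902159210214304
tin ['top', 'side'] [452.1525433  297.90507463   1.72986275] 0.2615523154977171
warmer ['top'] [ 599.92929627 -237.48947746    1.53402556] 0.043418444955458387
warmer ['side'] [ 598.49581531 -240.17671612    1.5330021 ] 0.053084019556948935
warmer ['top', 'side'] [ 600.04668149 -239.10234793    1.52998251] 0.10894461918306919
```

View pics/w.png

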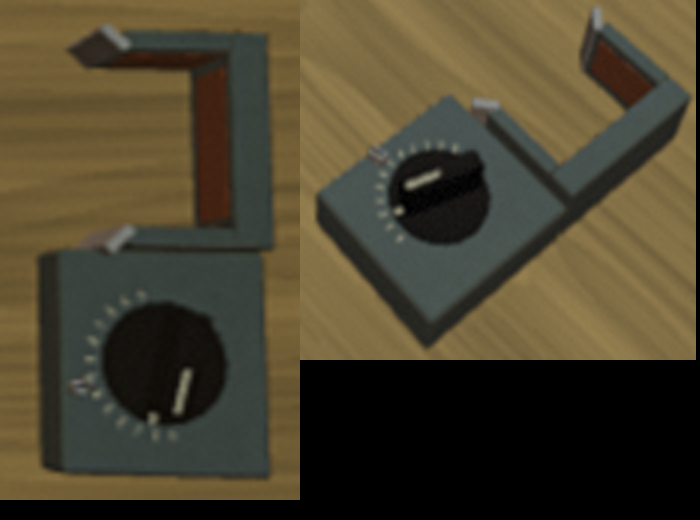

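View pics/jar.png

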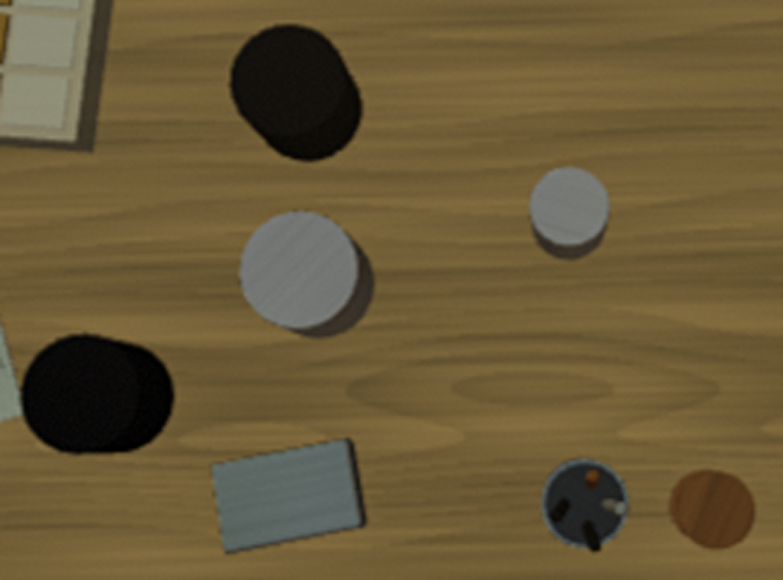

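The crop confirms that the wide white jar, fitted at (622,278) mm, is the one to move. The dial's white line is at (183,390) in the crop, and the tab is at (82,385). I'll push the jar with a half-open gripper so it nests between the two fingers. First I'll plan the approach.

```bash
cat > plan.py <<'E'
import numpy as np
from cell import bot
# pose = x,y,z,yaw ; yaw = direction of tool -x (push direction)
def cur():
    s=bot.observe();w,a,b,c=s["orientation"]
    X=np.array([1-2*(b*b+c*c),2*(a*b+w*c)]);return [*s["position"],np.arctan2(-X[1],-X[0])]
def rows(poses,start=None):
    p=np.array(start if start is not None else cur());out=[]
    for q in poses:
        q=np.array(q,float);d=q-p;c,s=np.cos(p[3]),np.sin(p[3])
        out.append(([round(-(d[0]*c+d[1]*s),1),round(-d[0]*s+d[1]*c,1),round(-d[2],1)],round(-((d[3]+np.pi)%(2*np.pi)-np.pi),3)));p=q
    for o in out:print(o)
def lerp(a,b,n): return [np.array(a)+(np.array(b)-a)*k/n for k in range(1,n+1)]
E
python3 - <<'E'
from plan import *
t=[642,347,207,np.radians(-106.3)]
print(cur());rows(lerp(cur(),t,15))
E
```

```text
[np.float64(173.91574019985302), np.float64(521.757810576648), np.float64(207.38653660930962), np.float64(-0.32177123068773467)]
([np.float64(-33.3), np.float64(-1.2), np.float64(0.0)], np.float64(0.102))
([np.float64(-33.2), np.float64(2.2), np.float64(0.0)], np.float64(0.102))
([np.float64(-32.8), np.float64(5.6), np.float64(0.0)], np.float64(0.102))
([np.float64(-32.1), np.float64(8.9), np.float64(0.0)], np.float64(0.102))
([np.float64(-31.0), np.float64(12.2), np.float64(0.0)], np.float64(0.102))
([np.float64(-29.6), np.float64(15.3), np.float64(0.0)], np.float64(0.102))
([np.float64(-27.9), np.float64(18.2), np.float64(0.0)], np.float64(0.102))
([np.float64(-25.9), np.float64(20.9), np.float64(0.0)], np.float64(0.102))
([np.float64(-23.6), np.float64(23.5), np.float64(0.0)], np.float64(0.102))
([np.float64(-21.1), np.float64(25.8), np.float64(0.0)], np.float64(0.102))
([np.float64(-18.4), np.float64(27.8), np.float64(0.0)], np.float64(0.102))
([np.float64(-15.4), np.float64(29.5), np.float64(0.0)], np.float64(0.102))
([np.float64(-12.3), np.float64(30.9), np.float64(0.0)], np.float64(0.102))
([np.float64(-9.1), np.float64(32.0), np.float64(0.0)], np.float64(0.102))
([np.float64(-5.8), np.float64(32.8), np.float64(0.0)], np.float64(0.102))
```

Call:
arm_command:
  delta_rot:
    - [0,0,0.1]
    - [0,0,0.1]
    - [0,0,0.1]
    - [0,0,0.1]
    - [0,0,0.1]
  linear:
    - [-33,-1,0]
    - [-33,2,0]
    - [-33,6,0]
    - [-32,9,0]
    - [-31,12,0]
  jaw: [0.35,0.35,0.35,0.35,0.35]

```text
t: 2.6
position: [331.1, 464.1, 207.5]
orientation: [0.0, 0.401, 0.916, 0.0]
force: [0.6, -0.1, 0.5]
grip_width: 55.2
gripper_force: 0.0
```

Call:
arm_command:
  delta_rot:
    - [0,0,0.1]
    - [0,0,0.1]
    - [0,0,0.1]
    - [0,0,0.1]
    - [0,0,0.1]
  linear:
    - [-30,15,0]
    - [-28,18,0]
    - [-26,21,0]
    - [-24,23,0]
    - [-21,26,0]
  jaw: [0.35,0.35,0.35,0.35,0.35]

```text
t: 3.1
position: [488.0, 407.1, 207.4]
orientation: [-0.0, 0.615, 0.788, -0.0]
force: [-0.6, 0.5, 0.9]
grip_width: 55.2
gripper_force: 0.0
```

Call:
arm_command:
  delta_rot:
    - [0,0,0.1]
    - [0,0,0.1]
    - [0,0,0.1]
    - [0,0,0.1]
    - [0,0,0.13]
  linear:
    - [-18,28,0]
    - [-15,29,0]
    - [-12,31,0]
    - [-9,32,0]
    - [-6,33,0]
  jaw: [0.35,0.35,0.35,0.35,0.35]

```text
t: 3.6
position: [645.2, 354.1, 207.3]
orientation: [-0.0, 0.8, 0.599, -0.0]
force: [-0.7, 1.0, -0.3]
grip_width: 55.7
gripper_force: 0.0
```

Run:
```python
from plan import *
c=cur();print(c,bot.observe()["grip_width"]);rows([[642,347,c[2],np.radians(-106.3)],[642,347,20,np.radians(-106.3)]])
```

```text
[np.float64(645.2231850233603), np.float64(354.1193729486307), np.float64(207.28155229246948), np.float64(-1.856097753428483)] 55.680745463020216
([np.float64(-7.7), np.float64(-1.1), np.float64(-0.0)], np.float64(-0.001))
([np.float64(0.0), np.float64(0.0), np.float64(187.3)], np.float64(-0.0))
```

Call:
arm_command:
  delta_rot:
    - [0,0,0]
    - [0,0,0]
    - [0,0,0]
    - [0,0,0]
    - [0,0,0]
  linear:
    - [0,0,40]
    - [0,0,45]
    - [0,0,45]
    - [0,0,37]
    - [0,0,20]
  jaw: [0.35,0.35,0.35,0.35,0.35]

```text
t: 4.1
position: [642.3, 353.8, 16.2]
orientation: [-0.0, 0.799, 0.601, -0.002]
force: [-0.2, 0.4, -0.6]
grip_width: 55.7
gripper_force: 0.0
```

```bash
cat > push.py <<'E'
from plan import *
r=np.radians
L=46.6
def tool(j,y): return [j[0]-L*np.cos(y),j[1]-L*np.sin(y),20,y]
ys=r(-106.3)
# jar keypoints (x,y,yaw)
K=[(622,278),(593,178),(564,76),(575,-20),(604,-130),(602,-170),(599.5,-238.7)]
E
python3 - <<'E'
from push import *
c=cur();print(c,bot.observe()["force"])
a=tool((628,299),ys);b=tool((593,178),ys)
rows([a]+lerp(a,b,6))
E
```

```text
[np.float64(642.3448315691666), np.float64(353.8222164798), np.float64(16.242144086716337), np.float64(-1.8518894042469083)] [-0.22761015  0.4307248  -0.64984401]
([np.float64(-10.1), np.float64(1.6), np.float64(-3.8)], np.float64(0.003))
([np.float64(-21.0), np.float64(0.1), np.float64(-0.0)], np.float64(-0.0))
([np.float64(-21.0), np.float64(0.1), np.float64(-0.0)], np.float64(-0.0))
([np.float64(-21.0), np.float64(0.1), np.float64(-0.0)], np.float64(-0.0))
([np.float64(-21.0), np.float64(0.1), np.float64(-0.0)], np.float64(-0.0))
([np.float64(-21.0), np.float64(0.1), np.float64(-0.0)], np.float64(-0.0))
([np.float64(-21.0), np.float64(0.1), np.float64(-0.0)], np.float64(-0.0))
```

Call:
arm_command:
  delta_rot:
    - [0,0,0]
    - [0,0,0]
    - [0,0,0]
    - [0,0,0]
    - [0,0,0]
  linear:
    - [-10,0,0]
    - [-10,0,0]
    - [-10,0,0]
    - [-10,0,0]
    - [-10,0,0]
  jaw: [0.35,0.35,0.35,0.35,0.35]

```text
t: 4.6
position: [631.0, 306.5, 22.2]
orientation: [0.0, 0.799, 0.601, 0.002]
force: [1.1, 4.2, 3.1]
grip_width: 55.6
gripper_force: 2.5
```

```bash
cat > seejar.py <<'E'
from push import *
from h import *
def seejar(guess,n=1):
    im={c:bot.capture(c) for c in CI};R={}
    for c in CI:
        u=proj(c,[*guess,40])[0]
        for d in bot.silhouettes(c,"jar"):
            v,w=np.nonzero(d["region"])
            if len(v) and np.hypot(w.mean()-u[0],v.mean()-u[1])<20 and im[c][d["region"]].mean()>50: R[c]=d["region"].astype(float);break
    for c in R:
        x,f=fit({c:R[c]},lambda s:[cyl(s[0],s[1],45,80)],list(guess),[10,10]);print(c,x,f)
    return im
E
python3 - <<'E'
from seejar import *
c=cur();print(c,bot.observe()["force"])
j=(c[0]+L*np.cos(c[3]),c[1]+L*np.sin(c[3]));print("nest",j)
seejar(j)
E
```

```text
[np.float64(630.977009796825), np.float64(306.4605503367755), np.float64(22.2229345222568), np.float64(-1.8520712414069056)] [1.11005223 4.20192887 3.06312312]
nest (np.float64(618.0417497705913), np.float64(261.6918218753402))
top [619.25828176 258.53287524] 0.6007700246090338
side [613.88296681 258.22265989] 0.03877219361795842
```

Run:
```python
from push import *
c=cur();b=tool((590,165),r(-106.3));m=tool((568,85),r(-104));e=tool((570,5),r(-80))
rows(lerp(c,b,5)+lerp(b,m,4)+lerp(m,e,6))
```

```text
([np.float64(-20.1), np.float64(0.2), np.float64(0.1)], np.float64(0.001))
([np.float64(-20.1), np.float64(0.2), np.float64(0.1)], np.float64(0.001))
([np.float64(-20.1), np.float64(0.2), np.float64(0.1)], np.float64(0.001))
([np.float64(-20.0), np.float64(0.2), np.float64(0.1)], np.float64(0.001))
([np.float64(-20.0), np.float64(0.2), np.float64(0.1)], np.float64(0.001))
([np.float64(-20.7), np.float64(-0.1), np.float64(-0.0)], np.float64(-0.01))
([np.float64(-20.7), np.float64(-0.3), np.float64(-0.0)], np.float64(-0.01))
([np.float64(-20.7), np.float64(-0.5), np.float64(-0.0)], np.float64(-0.01))
([np.float64(-20.7), np.float64(-0.8), np.float64(-0.0)], np.float64(-0.01))
([np.float64(-13.5), np.float64(0.4), np.float64(-0.0)], np.float64(-0.07))
([np.float64(-13.5), np.float64(-0.6), np.float64(-0.0)], np.float64(-0.07))
([np.float64(-13.5), np.float64(-1.5), np.float64(-0.0)], np.float64(-0.07))
([np.float64(-13.3), np.float64(-2.4), np.float64(-0.0)], np.float64(-0.07))
([np.float64(-13.1), np.float64(-3.4), np.float64(-0.0)], np.float64(-0.07))
([np.float64(-12.8), np.float64(-4.3), np.float64(-0.0)], np.float64(-0.07))
```

Call:
arm_command:
  delta_rot:
    - [0,0,0]
    - [0,0,0]
    - [0,0,0]
    - [0,0,0]
    - [0,0,0]
  linear:
    - [-20,0,0]
    - [-20,0,0]
    - [-20,0,0]
    - [-20,0,0]
    - [-20,0,0]
  jaw: [0.35,0.35,0.35,0.35,0.35]

```text
t: 5.3
position: [602.5, 210.6, 20.6]
orientation: [-0.0, 0.799, 0.601, 0.0]
force: [1.6, 3.5, 1.3]
grip_width: 55.6
gripper_force: 1.8
```

Run:
```python
from seejar import *
c=cur();print(c,bot.observe()["force"])
j=(c[0]+L*np.cos(c[3]),c[1]+L*np.sin(c[3]));print("nest",j)
seejar(j)
c=cur()
m=tool((568,85),r(-104));e=tool((570,5),r(-80))
rows(lerp(c,m,4)+lerp(m,e,6))
```

```text
[np.float64(602.4950155309367), np.float64(210.62007285663876), np.float64(20.584968256863018), np.float64(-1.8512683397624268)] [1.59120836 3.50253705 1.32177199]
nest (np.float64(589.5957045559082), np.float64(165.84097308487569))
top [589.43945456 132.87222308] 1.978552408617768
side [586.69132757 161.04993266] 0.04652903334314426
([np.float64(-21.0), np.float64(0.0), np.float64(0.1)], np.float64(-0.009))
([np.float64(-21.0), np.float64(-0.2), np.float64(0.1)], np.float64(-0.009))
([np.float64(-21.0), np.float64(-0.4), np.float64(0.1)], np.float64(-0.009))
([np.float64(-21.0), np.float64(-0.6), np.float64(0.1)], np.float64(-0.009))
([np.float64(-13.5), np.float64(0.4), np.float64(-0.0)], np.float64(-0.07))
([np.float64(-13.5), np.float64(-0.6), np.float64(-0.0)], np.float64(-0.07))
([np.float64(-13.5), np.float64(-1.5), np.float64(-0.0)], np.float64(-0.07))
([np.float64(-13.3), np.float64(-2.4), np.float64(-0.0)], np.float64(-0.07))
([np.float64(-13.1), np.float64(-3.4), np.float64(-0.0)], np.float64(-0.07))
([np.float64(-12.8), np.float64(-4.3), np.float64(-0.0)], np.float64(-0.07))
```

Call:
arm_command:
  delta_rot:
    - [0,0,-0.01]
    - [0,0,-0.01]
    - [0,0,-0.01]
    - [0,0,-0.01]
    - [0,0,-0.07]
  linear:
    - [-20,0,0]
    - [-20,0,0]
    - [-20,0,0]
    - [-20,-1,0]
    - [-14,0,0]
  jaw: [0.35,0.35,0.35,0.35,0.35]

```text
t: 6.0
position: [577.2, 120.5, 20.4]
orientation: [-0.0, 0.765, 0.645, 0.0]
force: [0.1, 4.1, 1.8]
grip_width: 55.5
gripper_force: 1.4
```

Call:
arm_command:
  delta_rot:
    - [0,0,-0.07]
    - [0,0,-0.07]
    - [0,0,-0.07]
    - [0,0,-0.07]
    - [0,0,-0.07]
  linear:
    - [-14,-1,0]
    - [-14,-2,0]
    - [-13,-2,0]
    - [-13,-3,0]
    - [-13,-4,0]
  jaw: [0.35,0.35,0.35,0.35,0.35]

```text
t: 6.5
position: [563.3, 54.2, 20.3]
orientation: [-0.0, 0.64, 0.769, 0.0]
force: [-1.0, 3.6, 0.8]
grip_width: 55.5
gripper_force: 1.5
```

Run:
```python
from seejar import *
c=cur();print(c,bot.observe()["force"])
j=(c[0]+L*np.cos(c[3]),c[1]+L*np.sin(c[3]));print("nest",j)
im=seejar(j);cv2.imwrite("pics/side1.png",im["side"][:,:,::-1])
```

```text
[np.float64(563.2593447636848), np.float64(54.151461898823264), np.float64(20.34923177895357), np.float64(-1.387976220495784)] [-0.99875359  3.55214013  0.77478177]
nest (np.float64(571.7313832797805), np.float64(8.328055615769735))
side [570.07689774   5.15985998] 0.07108090711031888
```

View pics/side1.png

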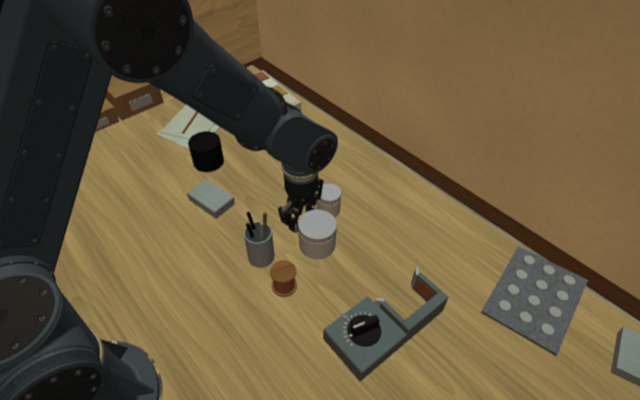

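The jar is at (318,234), nested on the fingers and past the pot, which still stands clear at (328,200). I'll continue along the bay axis.

```bash
sed -i 's/^L=.*/L=48/' push.py
python3 - <<'E'
from push import *
c=cur();m=tool((599,-105),r(-76));e=tool((602.3,-165),r(-92.2))
rows(lerp(c,m,6)+lerp(m,e,5))
E
```

```text
([np.float64(-19.2), np.float64(0.7), np.float64(0.1)], np.float64(-0.011))
([np.float64(-19.2), np.float64(0.4), np.float64(0.1)], np.float64(-0.011))
([np.float64(-19.2), np.float64(0.2), np.float64(0.1)], np.float64(-0.011))
([np.float64(-19.2), np.float64(0.0), np.float64(0.1)], np.float64(-0.011))
([np.float64(-19.2), np.float64(-0.2), np.float64(0.1)], np.float64(-0.011))
([np.float64(-19.2), np.float64(-0.4), np.float64(0.1)], np.float64(-0.011))
([np.float64(-12.2), np.float64(0.4), np.float64(-0.0)], np.float64(0.057))
([np.float64(-12.1), np.float64(1.1), np.float64(-0.0)], np.float64(0.057))
([np.float64(-12.1), np.float64(1.8), np.float64(-0.0)], np.float64(0.057))
([np.float64(-11.9), np.float64(2.5), np.float64(-0.0)], np.float64(0.057))
([np.float64(-11.8), np.float64(3.1), np.float64(-0.0)], np.float64(0.057))
```

Call:
arm_command:
  delta_rot:
    - [0,0,-0.01]
    - [0,0,-0.01]
    - [0,0,-0.01]
    - [0,0,-0.01]
    - [0,0,-0.01]
  linear:
    - [-19,0.5,0]
    - [-19,0.5,0]
    - [-19,0,0]
    - [-19,0,0]
    - [-19,0,0]
  jaw: [0.35,0.35,0.35,0.35,0.35]

```text
t: 7.2
position: [583.0, -39.0, 20.3]
orientation: [-0.0, 0.622, 0.783, 0.0]
force: [-0.3, 3.0, -0.4]
grip_width: 55.5
gripper_force: 1.6
```

Call:
arm_command:
  delta_rot:
    - [0,0,-0.01]
    - [0,0,0.057]
    - [0,0,0.057]
    - [0,0,0.057]
    - [0,0,0.057]
  linear:
    - [-19,0,0]
    - [-12,0.5,0]
    - [-12,1,0]
    - [-12,2,0]
    - [-12,2.5,0]
  jaw: [0.35,0.35,0.35,0.35,0.35]

```text
t: 7.7
position: [600.9, -103.9, 20.3]
orientation: [-0.0, 0.704, 0.71, 0.0]
force: [0.1, 2.2, -0.3]
grip_width: 55.5
gripper_force: 1.4
```

Run:
```python
from seejar import *
c=cur();print(c,bot.observe()["force"])
j=(c[0]+L*np.cos(c[3]),c[1]+L*np.sin(c[3]));print("nest",j)
im=seejar(j)
rows(lerp(c,tool((602.3,-165),r(-92.2)),2))
```

```text
[np.float64(600.9029983594351), np.float64(-103.85803522173653), np.float64(20.262477825631183), np.float64(-1.5631565896288844)] [ 0.11652966  2.21686113 -0.29479646]
nest (np.float64(601.2697021762323), np.float64(-151.85663445453443))
side [ 601.44802974 -151.69941171] 0.072910927456382
([np.float64(-6.5), np.float64(2.1), np.float64(0.1)], np.float64(0.027))
([np.float64(-6.6), np.float64(1.7), np.float64(0.1)], np.float64(0.023))
```

Call:
arm_command:
  delta_rot:
    - [0,0,0.025]
    - [0,0,0.025]
    - [0,0,0]
    - [0,0,0]
    - [0,0,0]
  linear:
    - [-6,2,0]
    - [-7,2,0]
    - [-10,0,0]
    - [-10,0,0]
    - [-10,0,0]
  jaw: [0.35,0.35,0.35,0.35,0.35]

```text
t: 8.4
position: [602.9, -148.7, 20.3]
orientation: [-0.0, 0.721, 0.693, -0.0]
force: [-0.2, 1.9, -0.7]
grip_width: 55.3
gripper_force: 1.1
```

Run:
```python
from seejar import *
c=cur();print(c,bot.observe()["force"])
j=(c[0]+L*np.cos(c[3]),c[1]+L*np.sin(c[3]));print("nest",j)
im=seejar(j)
c=cur()
rows(lerp(c,tool((600,-238),r(-92.2)),5))
```

```text
[np.float64(602.859812481391), np.float64(-148.7324027058321), np.float64(20.348220128732663), np.float64(-1.6098070845652008)] [-0.20539312  1.91385784 -0.6629004 ]
nest (np.float64(600.9877710170882), np.float64(-196.69588319626286))
side [ 601.68213741 -197.04453043] 0.17555368279116804
([np.float64(-8.4), np.float64(0.1), np.float64(0.1)], np.float64(-0.0))
([np.float64(-8.4), np.float64(0.1), np.float64(0.1)], np.float64(-0.0))
([np.float64(-8.4), np.float64(0.1), np.float64(0.1)], np.float64(-0.0))
([np.float64(-8.4), np.float64(0.1), np.float64(0.1)], np.float64(-0.0))
([np.float64(-8.4), np.float64(0.1), np.float64(0.1)], np.float64(-0.0))
```

Call:
arm_command:
  delta_rot:
    - [0,0,0]
    - [0,0,0]
    - [0,0,0]
    - [0,0,0]
    - [0,0,0]
  linear:
    - [-8,0,0]
    - [-8,0,0]
    - [-8,0,0]
    - [-8,0,0]
    - [-6,0,0]
  jaw: [0.35,0.35,0.35,0.35,0.35]

```text
t: 9.1
position: [601.5, -186.5, 20.4]
orientation: [-0.0, 0.721, 0.693, 0.0]
force: [0.4, 2.5, 0.3]
grip_width: 55.5
gripper_force: 1.4
```

Call:
arm_command:
  delta_rot:
    - [0,0,0]
    - [0,0,0]
    - [0,0,0]
  linear:
    - [-1,0,0]
    - [-1,0,0]
    - [-1,0,0]
  jaw: [0.35,0.35,0.35]

```text
t: 9.4
position: [601.4, -188.5, 20.4]
orientation: [-0.0, 0.721, 0.693, -0.0]
force: [-0.1, 2.0, 0.1]
grip_width: 55.7
gripper_force: 1.4
```

Call:
arm_command:
  delta_rot:
    - [0,0,0]
    - [0,0,0]
    - [0,0,0]
  linear:
    - [-1,0,0]
    - [-1,0,0]
    - [-1,0,0]
  jaw: [0.35,0.35,0.35]

```text
t: 9.7
position: [601.3, -191.6, 20.4]
orientation: [-0.0, 0.721, 0.693, -0.0]
force: [0.6, 2.9, 1.6]
grip_width: 55.8
gripper_force: 1.3
```

Call:
arm_command:
  delta_rot:
    - [0,0,0]
    - [0,0,0]
  linear:
    - [-1,0,0]
    - [-1,0,0]
  jaw: [0.35,0.35]

```text
t: 9.9
position: [601.3, -193.8, 20.4]
orientation: [0.0, 0.721, 0.693, 0.0]
force: [0.6, 3.7, 0.3]
grip_width: 55.5
gripper_force: 2.0
```

Call:
arm_command:
  delta_rot:
    - [0,0,0]
    - [0,0,0]
  linear:
    - [-1,0,0]
    - [0,0,0]
  jaw: [0.35,0.35]

```text
t: 10.1
position: [601.2, -193.9, 20.4]
orientation: [-0.001, 0.721, 0.693, 0.0]
force: [0.7, 8.1, 2.4]
grip_width: 55.5
gripper_force: 3.8
```

Run:
```python
from seejar import *
c=cur();print(c,bot.observe()["force"])
j=(c[0]+L*np.cos(c[3]),c[1]+L*np.sin(c[3]));print("nest",j)
im=seejar(j)
a=cv2.resize(im["top"][150:300,420:520],None,fx=3.8,fy=3.8,interpolation=cv2.INTER_CUBIC)
b=cv2.resize(im["side"][225:385,318:458],None,fx=2.8,fy=2.8,interpolation=cv2.INTER_CUBIC)
cc=np.zeros((580,790,3),np.uint8);cc[:a.shape[0],:a.shape[1]]=a;cc[:b.shape[0],385:385+b.shape[1]]=b;cv2.imwrite("pics/home.png",cc[:,:,::-1])
```

```text
[np.float64(601.1872987530824), np.float64(-193.86974955245634), np.float64(20.361766478199517), np.float64(-1.6098896289256852)] [0.74385429 8.0926601  2.4015276 ]
nest (np.float64(599.311298180338), np.float64(-241.8330753530205))
side [ 608.98600941 -234.73356135] 0.2842914305159526
```

View pics/home.png

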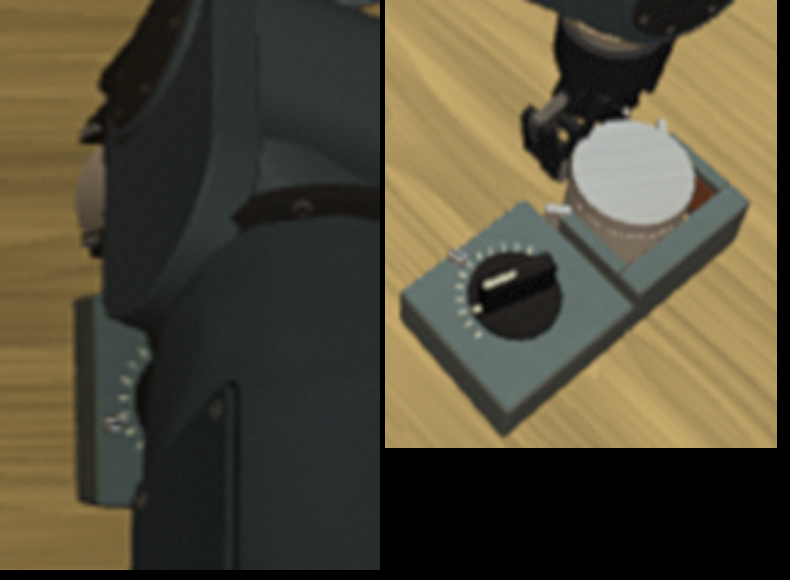

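The jar is in the bay. The force rose to 8 N while the tool stopped moving, and in the side crop the lid sits right up to the back wall. I'll back off and measure the dial and tab from the first pictures.

Call:
arm_command:
  delta_rot:
    - [0,0,0]
    - [0,0,0]
    - [0,0,0]
    - [0,0,0]
    - [0,0,0]
  linear:
    - [5,0,0]
    - [15,0,0]
    - [30,0,0]
    - [30,0,-20]
    - [0,0,-50]
  jaw: [0.35,0.35,0.35,0.35,0.35]

```text
t: 10.8
position: [601.7, -110.5, 87.4]
orientation: [-0.004, 0.72, 0.694, -0.002]
force: [0.4, 0.3, 0.2]
grip_width: 55.1
gripper_force: 0.0
```

Call:
arm_command:
  delta_rot:
    - [0,0,0]
    - [0,0,0]
    - [0,0,0]
    - [0,0,0]
    - [0,0,0]
  linear:
    - [0,0,-50]
    - [0,0,-50]
    - [40,0,0]
    - [45,0,0]
    - [40,0,0]
  jaw: [0.0,0.0,0.0,0.0,0.0]

```text
t: 11.3
position: [608.9, 12.3, 190.9]
orientation: [0.0, 0.721, 0.693, 0.0]
force: [0.5, -0.5, 0.3]
grip_width: 85.6
gripper_force: 0.0
```

```bash
cat > dial.py <<'E'
from seejar import *
O=np.array([599.7,-238.7]);Y=1.532
def wf(P): 
    d=P[:2]-O;c,s=np.cos(Y),np.sin(Y);return np.array([d[0]*c+d[1]*s,-d[0]*s+d[1]*c])
def wd(p): c,s=np.cos(Y),np.sin(Y);return O+[p[0]*c-p[1]*s,p[0]*s+p[1]*c]
E
python3 - <<'E'
from dial import *
print("dial centre",wd((-8,124)))
for c in CI:
    print(c,"centre px",proj(c,[*wd((-8,124)),51]))
for c,d,t in(("top",(468,269.5),(450.5,261.2)),("side",(350.7,335),(344,316.7))):
    for n,uv,z in(("pt",d,50),("tab",t,50)):
        q=wf(unproj(c,uv,z))-[-8,124];print(c,n,q,np.hypot(*q),np.arctan2(q[1],q[0]))
c=cur();print(c)
im=seejar((599.7,-238.7))
a=cv2.resize(im["top"][165:290,430:505],None,fx=4.6,fy=4.6,interpolation=cv2.INTER_CUBIC)
b=cv2.resize(im["side"][225:385,318:458],None,fx=3,fy=3,interpolation=cv2.INTER_CUBIC)
cc=np.zeros((590,790,3),np.uint8);cc[:a.shape[0],:a.shape[1]]=a;cc[:b.shape[0],350:350+b.shape[1]]=b;cv2.imwrite("pics/home2.png",cc[:,:,::-1])
E
```

```text
dial centre [ 475.48301514 -241.88444234]
top centre px [[471.15433837 255.28188309]]
side centre px [[363.88838919 328.55558783]]
top pt [ 7.43427505 31.02119379] 31.899575385191774 1.3355809092046134
top tab [45.14804714 13.73605286] 47.1913690085116 0.29534642664669547
side pt [ 6.58206738 29.3322353 ] 30.06166393986589 1.3500558449956195
side tab [44.50481198 13.18379678] 46.41649261722758 0.2879973161751729
[np.float64(608.9304748777129), np.float64(12.334244367392435), np.float64(190.8712416393344), np.float64(-1.6101109679659014)]
top [ 599.19293137 -239.11613579] 0.8357035987085596
side [ 607.14007524 -234.6675891 ] 0.28317581229134337
```

View pics/home2.png

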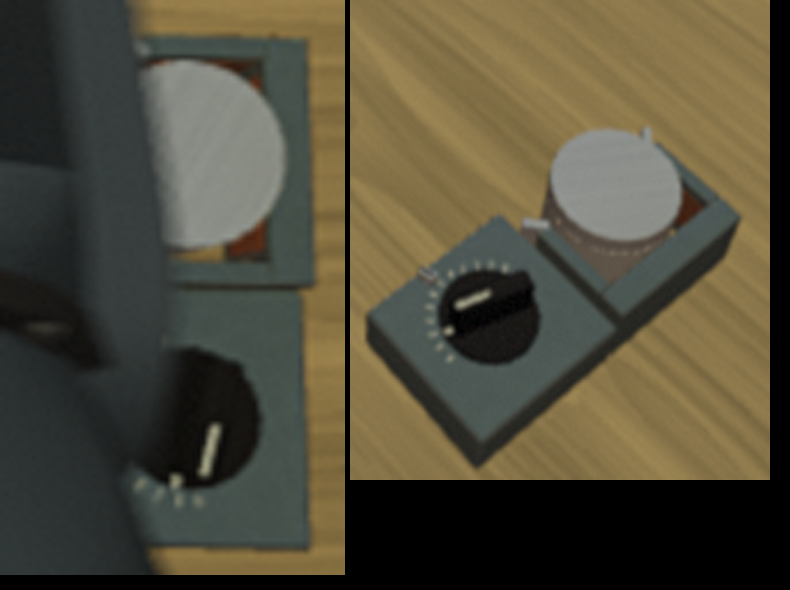

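The dial's pointer is at 1.34 rad and the tab at 0.29 rad in the warmer frame, so the dial needs about 1.05 rad clockwise. I'll check how deep the jar sits using the lid's edges, and plan the dial approach.

Run:
```python
from dial import *
e=lambda x,y,c,ox,oy,f,X0=0:((x-X0)/f+ox,y/f+oy)
for uv in((284,155),(190,62),(195,247)):
    P=unproj("top",(uv[0]/4.6+430,uv[1]/4.6+165),80);print("top lid edge wf",wf(P))
for uv in((682,195),(612,241),(551,180),(612,130)):
    P=unproj("side",((uv[0]-350)/3+318,uv[1]/3+225),80);q=wf(P);print("side lid edge wf",q,np.hypot(*q))
t=[475.5,-241.9,190.9,-0.267]
rows(lerp(cur(),t,14)+[[475.5,-241.9,58.5,-.267]])
```

```text
top lid edge wf [-44.84302782   1.93468334]
top lid edge wf [ -2.30184133 -41.7617967 ]
top lid edge wf [-1.93209029 46.01660185]
side lid edge wf [-38.03565934 -26.11213665] 46.13626623166722
side lid edge wf [-32.44815653  37.13963969] 49.31770167590097
side lid edge wf [26.28105253 35.05285367] 43.81091499166499
side lid edge wf [ 28.4100197 -28.1584936] 40.000374764158906
([np.float64(-18.4), np.float64(-8.9), np.float64(-0.0)], np.float64(-0.096))
([np.float64(-17.5), np.float64(-10.6), np.float64(-0.0)], np.float64(-0.096))
([np.float64(-16.4), np.float64(-12.2), np.float64(-0.0)], np.float64(-0.096))
([np.float64(-15.2), np.float64(-13.7), np.float64(-0.0)], np.float64(-0.096))
([np.float64(-13.8), np.float64(-15.1), np.float64(-0.0)], np.float64(-0.096))
([np.float64(-12.3), np.float64(-16.4), np.float64(-0.0)], np.float64(-0.096))
([np.float64(-10.7), np.float64(-17.5), np.float64(-0.0)], np.float64(-0.096))
([np.float64(-8.9), np.float64(-18.4), np.float64(-0.0)], np.float64(-0.096))
([np.float64(-7.1), np.float64(-19.2), np.float64(-0.0)], np.float64(-0.096))
([np.float64(-5.3), np.float64(-19.8), np.float64(-0.0)], np.float64(-0.096))
([np.float64(-3.4), np.float64(-20.2), np.float64(-0.0)], np.float64(-0.096))
([np.float64(-1.4), np.float64(-20.4), np.float64(-0.0)], np.float64(-0.096))
([np.float64(0.5), np.float64(-20.4), np.float64(-0.0)], np.float64(-0.096))
([np.float64(2.5), np.float64(-20.3), np.float64(-0.0)], np.float64(-0.096))
([np.float64(-0.0), np.float64(0.0), np.float64(132.4)], np.float64(-0.0))
```

Call:
arm_command:
  delta_rot:
    - [0,0,-0.096]
    - [0,0,-0.096]
    - [0,0,-0.096]
    - [0,0,-0.096]
    - [0,0,-0.096]
  linear:
    - [-18,-9,0]
    - [-18,-11,0]
    - [-16,-12,0]
    - [-15,-14,0]
    - [-14,-15,0]
  jaw: [0.35,0.35,0.35,0.35,0.35]

```text
t: 12.0
position: [560.2, -81.6, 190.4]
orientation: [0.0, 0.534, 0.845, -0.0]
force: [0.3, 0.2, 0.2]
grip_width: 55.6
gripper_force: 0.0
```

Call:
arm_command:
  delta_rot:
    - [0,0,-0.096]
    - [0,0,-0.096]
    - [0,0,-0.096]
    - [0,0,-0.096]
    - [0,0,-0.096]
  linear:
    - [-12,-16,0]
    - [-11,-18,0]
    - [-9,-18,0]
    - [-7,-19,0]
    - [-5,-20,0]
  jaw: [0.35,0.35,0.35,0.35,0.35]

```text
t: 12.5
position: [512.3, -171.8, 190.4]
orientation: [0.0, 0.318, 0.948, -0.0]
force: [0.1, -0.2, 0.3]
grip_width: 55.5
gripper_force: 0.0
```

Call:
arm_command:
  delta_rot:
    - [0,0,-0.096]
    - [0,0,-0.096]
    - [0,0,-0.096]
    - [0,0,-0.096]
    - [0,0,0]
  linear:
    - [-3,-20,0]
    - [-1,-20,0]
    - [0.5,-20,0]
    - [2.5,-20,0]
    - [0,0,0]
  jaw: [0.35,0.35,0.35,0.35,0.35]

```text
t: 13.0
position: [473.8, -243.2, 190.4]
orientation: [-0.0, 0.133, 0.991, -0.0]
force: [0.1, 1.0, 0.1]
grip_width: 55.6
gripper_force: 0.0
```

Run:
```python
from dial import *
print(cur(),bot.observe()["grip_width"]);rows([[475.5,-241.9,58.5,-.267]])
```

```text
[np.float64(473.7737354045667), np.float64(-243.23353624830722), np.float64(190.3839155495562), np.float64(-0.2670287756502424)] 55.633848854742126
([np.float64(-1.3), np.float64(1.7), np.float64(131.9)], np.float64(-0.0))
```

Call:
arm_command:
  delta_rot:
    - [0,0,0]
    - [0,0,0]
    - [0,0,0]
    - [0,0,0]
    - [0,0,0]
  linear:
    - [-1.5,1.5,30]
    - [0,0,40]
    - [0,0,35]
    - [0,0,20]
    - [0,0,6]
  jaw: [0.35,0.35,0.35,0.35,0.35]

```text
t: 13.5
position: [475.8, -239.2, 57.3]
orientation: [-0.002, 0.134, 0.991, 0.001]
force: [0.2, 0.8, 0.7]
grip_width: 55.8
gripper_force: 0.0
```

Call:
arm_command:
  delta_rot:
    - [0,0,0]
    - [0,0,0]
    - [0,0,0]
    - [0,0,0]
    - [0,0,0]
  linear:
    - [0,0,0]
    - [0,0,0]
    - [0,0,0]
    - [0,0,0]
    - [0,0,0]
  jaw: [0.5,0.65,0.75,0.85,1.0]

```text
t: 14.0
position: [477.1, -240.1, 60.0]
orientation: [0.0, 0.133, 0.991, -0.0]
force: [-0.1, -0.2, -0.4]
grip_width: 0.8
gripper_force: 0.0
```

The fingers shut on nothing, so I'll take a picture.

Run:
```python
from dial import *
print(cur(),bot.observe()["grip_width"],bot.observe()["force"])
im={c:bot.capture(c) for c in CI}
b=cv2.resize(im["side"][225:385,300:460],None,fx=3.6,fy=3.6,interpolation=cv2.INTER_CUBIC)
cv2.imwrite("pics/g.png",b[:,:,::-1])
for c in CI:print(c,proj(c,[*wd((-8,124)),82]),proj(c,cur()[:3]))
```

```text
[np.float64(477.1017570972824), np.float64(-240.08310046506833), np.float64(59.9542063560946), np.float64(-0.2659317987847328)] 0.7815541665855045 [-0.14497711 -0.24817593 -0.43082411]
top [[476.78841644 255.37212169]] [[471.78647895 254.64521583]]
side [[365.26241294 321.01776957]] [[364.10965286 325.37726462]]
```

View pics/g.png

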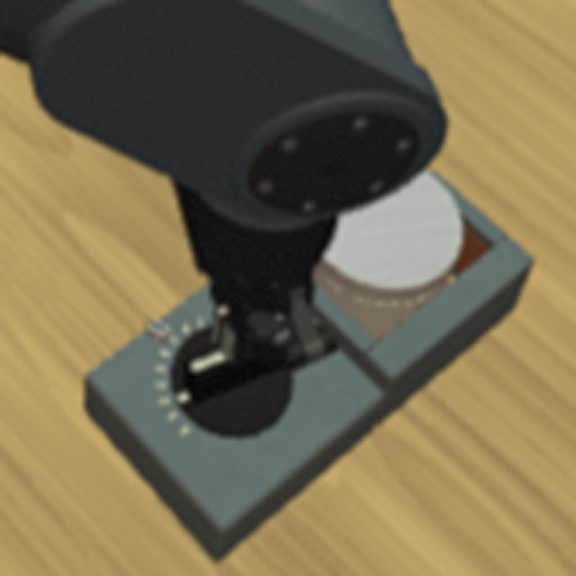

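Run:
```python
from dial import *
s=bot.observe();print(s["grip_width"],s["gripper_force"],s["force"],s["torque"])
def g(im,x0,y0,w,h,f): return (255*(cv2.resize(im[y0:y0+h,x0:x0+w],None,fx=f,fy=f,interpolation=cv2.INTER_CUBIC)/255.)**.45).astype(np.uint8)
a=g(bot.capture("side"),330,275,75,85,5);o=cv2.imread("pics/side0.png")[:,:,::-1];b=g(o,330,275,75,85,5)
cv2.imwrite("pics/g2.png",np.hstack([a,b])[:,:,::-1])
```

```text
-0.14514168347009188 0.0 [ 0.82730186 -0.67213152  0.59947521] [-0.00895321 -0.01583443  0.00065464]
```

View pics/g2.png

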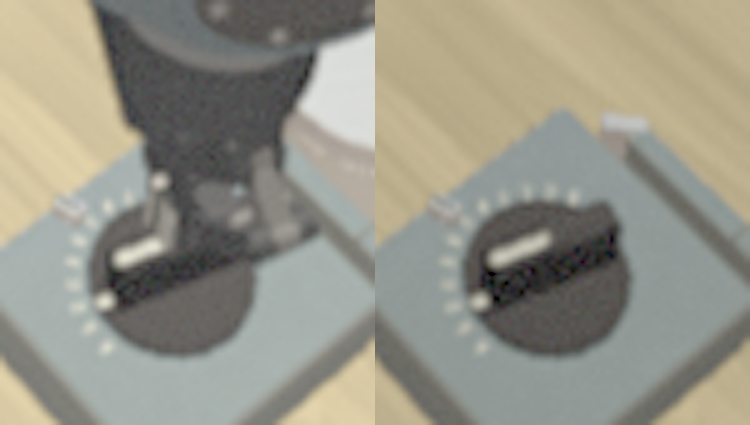

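Run:
```python
from dial import *
from scipy.optimize import least_squares
def tri(a,b):
    r=least_squares(lambda P:np.r_[proj("top",P)[0]-a,proj("side",P)[0]-b],[475,-240,60]);return r.x,2*r.cost
for n,a,b in(("line",(475.75,262.75),(358.7,325)),("dot",(468,269.5),(350.7,335)),("tab",(450.5,261.2),(344,316.7))):
    P,e=tri(a,b);print(n,P,e,wf(P)-[-8,124])
P=cur();print(P)
import json
print(bot.observe()["joints"])
```

```text
line [ 460.20036353 -239.09044321   81.00480673] 0.011734558707743195 [ 2.19913467 15.37952139]
dot [ 445.63581668 -233.8029587    50.1076152 ] 0.40056429172518815 [ 6.91773125 30.13819219]
tab [ 463.85558974 -196.59974691   49.64000372] 0.07043336654504348 [44.79963123 13.3751151 ]
[np.float64(476.9066607286896), np.float64(-239.96599154210526), np.float64(59.60126342917741), np.float64(-0.2658331924672738)]
[-5.53379013e-01  5.23874316e-01  1.81085472e+00 -3.11252449e-05
  8.06545979e-01 -1.85832060e+00]
```

Call:
arm_command:
  delta_rot:
    - [0,0,0]
    - [0,0,0]
    - [0,0,0]
    - [0,0,0]
    - [0,0,0]
  linear:
    - [0,0,0]
    - [0,0,0]
    - [0,0,0]
    - [0,0,0]
    - [0,0,0]
  jaw: [0.2,0.2,0.2,0.2,0.2]

```text
t: 14.65
position: [476.8, -239.9, 59.4]
orientation: [-0.0, 0.132, 0.991, 0.0]
force: [0.6, 0.1, 0.4]
grip_width: 68.3
gripper_force: 0.0
```

Call:
arm_command:
  delta_rot:
    - [0,0,0]
    - [0,0,0]
    - [0,0,0]
    - [0,0,0]
    - [0,0,0]
  linear:
    - [0,0,0]
    - [0,0,0]
    - [0,0,0]
    - [0,0,0]
    - [0,0,0]
  jaw: [0.7,0.75,0.78,0.78,0.78]

```text
t: 15.15
position: [476.9, -239.9, 59.4]
orientation: [0.0, 0.133, 0.991, -0.0]
force: [0.2, -1.0, 0.9]
grip_width: 18.4
gripper_force: 0.0
```

Call:
arm_command:
  delta_rot:
    - [0,0,0]
    - [0,0,0]
    - [0,0,0]
  linear:
    - [0,3,0]
    - [0,3,0]
    - [0,0,0]
  jaw: [0.78,0.78,0.78]

```text
t: 15.45
position: [478.5, -233.7, 59.4]
orientation: [-0.0, 0.132, 0.991, 0.0]
force: [-0.3, 1.0, -1.0]
grip_width: 18.9
gripper_force: 0.0
```

Call:
arm_command:
  delta_rot:
    - [0,0,0]
    - [0,0,0]
    - [0,0,0]
  linear:
    - [0,-4,0]
    - [0,-4,0]
    - [0,0,0]
  jaw: [0.6,0.6,0.6]

```text
t: 15.75
position: [476.2, -242.5, 59.4]
orientation: [0.0, 0.133, 0.991, -0.0]
force: [-0.3, -0.2, 0.4]
grip_width: 33.9
gripper_force: 0.0
```

Call:
arm_command:
  delta_rot:
    - [0,0,0]
    - [0,0,0]
    - [0,0,0]
  linear:
    - [0,0,2]
    - [0,0,2]
    - [0,0,0]
  jaw: [0.6,0.6,0.6]

```text
t: 16.05
position: [476.1, -241.7, 55.0]
orientation: [-0.0, 0.132, 0.991, 0.0]
force: [0.0, 0.1, 0.4]
grip_width: 34.2
gripper_force: 0.0
```

Run:
```python
from dial import *
def g(im,x0,y0,w,h,f): return (255*(cv2.resize(im[y0:y0+h,x0:x0+w],None,fx=f,fy=f,interpolation=cv2.INTER_CUBIC)/255.)**.45).astype(np.uint8)
im=bot.capture("side");x0,y0,f=325,262,5
a=g(im,x0,y0,78,100,f);b=a.copy()
c=cur();print(c,bot.observe()["grip_width"],bot.observe()["force"])
yv=np.array([-np.sin(c[3]),np.cos(c[3]),0]);xv=np.array([-np.cos(c[3]),-np.sin(c[3]),0]);T=np.array(c[:3])
def ln(P,Q,col):
    p,q=[tuple(int(v) for v in (proj("side",X)[0]-[x0,y0]+.5)*f) for X in(P,Q)];cv2.line(b,p,q,col,1)
for s in(-1,1):
  for k in(-11,11):
    B=T+yv*s*17+xv*k; ln(B,B+[0,0,40],(255,0,0) if s>0 else (255,255,0))
D=np.array([*wd((-8,124)),82]);bd=np.array([np.cos(Y+1.343),np.sin(Y+1.343),0]);bp=np.array([-bd[1],bd[0],0])
for s in(-8,8): ln(D+bd*28+bp*s,D-bd*28+bp*s,(0,255,0))
ln(D,D-[0,0,31],(0,255,0))
cv2.imwrite("pics/g3.png",np.hstack([a,b])[:,:,::-1])
```

```text
[np.float64(476.21040453820984), np.float64(-241.7462459072547), np.float64(55.1792927019325), np.float64(-0.2656947523997415)] 34.17627485813073 [-0.98083576 -0.32072144 -0.33315037]
```

View pics/g3.png

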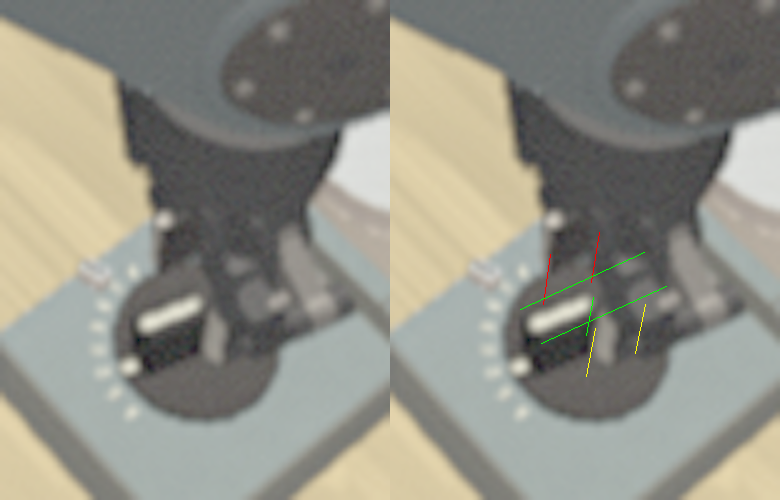

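The near finger now shows in front of the bar, with its tip at about (215,355), so the fingers straddle it at this lower height. I'll close again.

Call:
arm_command:
  delta_rot:
    - [0,0,0]
    - [0,0,0]
    - [0,0,0]
    - [0,0,0]
  linear:
    - [0,0,0]
    - [0,0,0]
    - [0,0,0]
    - [0,0,0]
  jaw: [0.75,0.85,0.85,0.85]

```text
t: 16.5
position: [476.3, -242.4, 55.7]
orientation: [0.0, 0.132, 0.991, -0.0]
force: [-2.8, -3.8, 2.7]
grip_width: 13.5
gripper_force: 41.6
```

Call:
arm_command:
  delta_rot:
    - [0,0,0]
    - [0,0,0]
    - [0,0,0]
    - [0,0,0]
    - [0,0,0]
  linear:
    - [0,0,0]
    - [0,0,0]
    - [0,0,2]
    - [0,0,2]
    - [0,0,0]
  jaw: [0.65,0.65,0.65,0.65,0.65]

```text
t: 17.0
position: [476.2, -241.7, 51.0]
orientation: [-0.0, 0.133, 0.991, 0.0]
force: [0.2, 0.7, -0.3]
grip_width: 29.4
gripper_force: 0.0
```

Call:
arm_command:
  delta_rot:
    - [0,0,0]
    - [0,0,0]
    - [0,0,0]
    - [0,0,0]
    - [0,0,0]
  linear:
    - [0,0,0]
    - [0,0,0]
    - [0,0,0]
    - [0,0,0]
    - [0,0,0]
  jaw: [0.75,0.82,0.9,1.0,1.0]

```text
t: 17.5
position: [476.3, -242.4, 51.7]
orientation: [0.0, 0.133, 0.991, -0.0]
force: [-2.9, -4.8, 1.8]
grip_width: 14.0
gripper_force: 58.7
```

Call:
arm_command:
  delta_rot:
    - [0,0,0.08]
    - [0,0,0.1]
    - [0,0,0.1]
    - [0,0,0.1]
    - [0,0,0.1]
  linear:
    - [0,0,0]
    - [0,0,0]
    - [0,0,0]
    - [0,0,0]
    - [0,0,0]
  jaw: [1.0,1.0,1.0,1.0,1.0]

```text
t: 18.0
position: [476.3, -242.5, 51.7]
orientation: [0.0, 0.366, 0.931, -0.0]
force: [-3.5, -5.2, 3.3]
grip_width: 14.0
gripper_force: 58.7
```

Call:
arm_command:
  delta_rot:
    - [0,0,0.1]
    - [0,0,0.1]
    - [0,0,0.1]
    - [0,0,0.1]
    - [0,0,0.09]
  linear:
    - [0,0,0]
    - [0,0,0]
    - [0,0,0]
    - [0,0,0]
    - [0,0,0]
  jaw: [1.0,1.0,1.0,1.0,1.0]

```text
t: 18.5
position: [476.2, -242.6, 51.7]
orientation: [0.0, 0.581, 0.814, -0.0]
force: [-5.1, -6.6, 2.7]
grip_width: 14.1
gripper_force: 58.7
```

Call:
arm_command:
  delta_rot:
    - [0,0,0.08]
    - [0,0,0]
    - [0,0,0]
  linear:
    - [0,0,0]
    - [0,0,0]
    - [0,0,0]
  jaw: [1.0,1.0,1.0]

```text
t: 18.8
position: [476.2, -242.6, 51.7]
orientation: [0.0, 0.611, 0.791, -0.0]
force: [-4.4, -6.5, 2.8]
grip_width: 13.6
gripper_force: 58.7
```

Call:
arm_command:
  delta_rot:
    - [0,0,0]
    - [0,0,0]
    - [0,0,0]
    - [0,0,0]
    - [0,0,0]
  linear:
    - [0,0,0]
    - [0,0,0]
    - [0,0,0]
    - [0,0,-15]
    - [0,0,-30]
  jaw: [0.6,0.5,0.5,0.5,0.5]

```text
t: 19.3
position: [475.2, -241.0, 95.2]
orientation: [-0.002, 0.611, 0.791, -0.0]
force: [0.4, -0.6, 0.2]
grip_width: 42.3
gripper_force: 0.0
```

Call:
arm_command:
  delta_rot:
    - [0,0,0]
    - [0,0,0]
    - [0,0,0]
    - [0,0,0]
    - [0,0,0]
  linear:
    - [0,0,-45]
    - [0,0,-45]
    - [0,0,-45]
    - [0,0,-30]
    - [0,0,0]
  jaw: [0.5,0.5,0.5,0.5,0.5]

```text
t: 19.8
position: [477.8, -242.5, 265.8]
orientation: [0.004, 0.611, 0.791, 0.0]
force: [0.2, 0.4, -0.3]
grip_width: 42.9
gripper_force: 0.0
```

Call:
arm_command:
  delta_rot:
    - [0,0,0]
    - [0,0,0]
    - [0,0,0]
    - [0,0,0]
    - [0,0,0]
  linear:
    - [30,8,0]
    - [45,11,0]
    - [45,11,0]
    - [45,11,0]
    - [45,11,0]
  jaw: [0.5,0.5,0.5,0.5,0.5]

```text
t: 20.3
position: [472.9, -23.6, 260.5]
orientation: [-0.001, 0.612, 0.791, -0.0]
force: [1.3, -0.3, 0.5]
grip_width: 43.0
gripper_force: 0.0
```

Call:
arm_command:
  delta_rot:
    - [0,0,0]
    - [0,0,0]
    - [0,0,0]
    - [0,0,0]
    - [0,0,0]
  linear:
    - [45,11,0]
    - [45,11,0]
    - [45,11,0]
    - [45,11,0]
    - [0,0,0]
  jaw: [0.5,0.5,0.5,0.5,0.5]

```text
t: 20.8
position: [469.8, 164.0, 260.3]
orientation: [-0.001, 0.61, 0.793, -0.0]
force: [0.5, -1.2, -0.8]
grip_width: 42.3
gripper_force: 0.0
```

```bash
cat > chk.py <<'E'
from dial import *
def prof(g,c,z,r0,r1,lo,hi,n=8):
    th=np.arange(lo,hi,.04);out=[]
    for t in th:
        P=np.array([[*wd((-8+r*np.cos(t),124+r*np.sin(t))),z] for r in np.linspace(r0,r1,n)])
        uv=proj(c,P).astype(np.float32);out.append(cv2.remap(g,uv[:,:1],uv[:,1:],cv2.INTER_LINEAR).mean())
    out=np.array(out);k=out.argmax();w=np.clip(out-out.max()*.6,0,None)*(abs(th-th[k])<.35);return round(float((w*th).sum()/w.sum()),3),round(float(out.max())),round(float(np.median(out)))
for c in CI:
    for nm,im in(("before",cv2.imread(f"pics/{c}0.png")[:,:,::-1]),("now",bot.capture(c))):
        g=im.mean(2).astype(np.float32)
        print(c,nm,"line",prof(g,c,82,12,24,-1.4,1.75),"dot",prof(g,c,50,29,32,-1.4,1.75),"tab",prof(g,c,55,42,54,-1.4,1.75))
        if nm=="now": cv2.imwrite(f"pics/{c}9.png",im[:,:,::-1])
im=seejar((599.7,-238.7))
for q,p in(("pot",(668,73,31,70)),("cup",(445.4,68.4,32,95)),("reel",(436,-31.8,29,60))):
    for c in CI:
        for d in bot.silhouettes(c,q)[:3]:
            u=proj(c,[p[0],p[1],p[3]/2])[0];v,w=np.nonzero(d["region"])
            if len(v) and np.hypot(w.mean()-u[0],v.mean()-u[1])<20: print(q,c,fit({c:d["region"].astype(float)},lambda s:[cyl(s[0],s[1],p[2],p[3])],p[:2],[8,8]));break
print(bot.observe()["t"],cur())
E
python3 chk.py
```

```text
top before line (1.303, 109, 15) dot (1.31, 92, 17) tab (0.218, 89, 63)
top now line (0.304, 126, 20) dot (0.31, 117, 20) tab (0.216, 99, 71)
side before line (1.365, 126, 65) dot (1.335, 113, 32) tab (0.212, 100, 81)
side now line (0.339, 122, 66) dot (-0.238, 124, 34) tab (0.212, 103, 83)
top [ 598.08927418 -238.01469724] 0.08032838209204439
side [ 607.91733475 -233.7963974 ] 0.2793943200055823
pot top (array([668.62757951,  74.23440993]), np.float64(0.13075460487225193))
pot side (array([666.87868428,  68.85475397]), np.float64(0.08630622060144812))
cup top (array([445.32427278,  68.23390856]), np.float64(0.066498223450454))
cup side (array([444.72736969,  66.59655228]), np.float64(0.11105758838968657))
reel top (array([437.2131676, -30.6384607]), np.float64(0.0772916062976915))
reel side (array([437.36539841, -32.40265541]), np.float64(0.16017897091722594))
21.4 [np.float64(470.9133190001803), np.float64(159.3909364855405), np.float64(261.4174612296415), np.float64(-1.3164286402773335)]
```

The jar is home and the neighbours haven't moved. The pointer reads about 0.31 rad. The tab reads 0.29 by triangulation but 0.21 by the brightness profile, so I'll pin it down from its blue-channel blob before handing in.

Run:
```python
from dial import *
for f in("top0","top9","side0","side9"):
    c=f[:-1];im=cv2.imread(f"pics/{f}.png").astype(float)
    rb=im[:,:,2]-im[:,:,0]; # red-blue : box grey-teal <0, wood >0, metal ~0
    u=proj(c,[*wd((-8+48*np.cos(.27),124+48*np.sin(.27))),50])[0];x,y=np.round(u).astype(int)
    # anomaly vs box: luminance high with low saturation
    L=im.mean(2)[y-6:y+7,x-6:x+7];B=im[y-6:y+7,x-6:x+7,0]
    w=np.clip(B-np.percentile(B,70)-8,0,None)
    yy,xx=np.mgrid[y-6:y+7,x-6:x+7];m=np.array([(w*xx).sum(),(w*yy).sum()])/w.sum()
    for z in(50,55):
        q=wf(unproj(c,m,z))-[-8,124];print(f,np.round(m,1),z,np.round(q,1),round(np.hypot(*q),1),round(np.arctan2(q[1],q[0]),3))
    if f in("top0","side0"):print(B.astype(int))
```

```text
top0 [451.5 261.1] 50 [43.  13.5] 45.1 0.305
top0 [451.5 261.1] 55 [44.7 13.5] 46.7 0.293
[[ 34  51  62  63  64  62  62  71  77  74  65  39  12]
 [ 34  53  62  64  63  61  61  62  62  60  62  39  11]
 [ 34  50  63  63  62  63  61  62  61  63  62  41  14]
 [ 34  50  61  62  62  61  61  70  80  79  67  47  18]
 [ 32  50  62  61  64  60  64  84 100  84  66  53  28]
 [ 32  49  60  67  96 104  86  76  89  79  64  61  37]
 [ 32  51  58  58  76  75  59  54  63  61  63  64  44]
 [ 33  51  55  50  67  91 103  85  61  60  75  75  59]
 [ 33  51  60  54  59  73  81  74  65  89 100  77  64]
 [ 32  51  61  61  59  59  60  63  63  76  78  69  63]
 [ 31  47  60  63  62  62  62  62  63  62  63  61  62]
 [ 32  50  62  63  62  63  65  63  63  63  61  63  78]
 [ 31  48  61  63  63  62  62  63  63  61  64  68  85]]
top9 [451.5 261.1] 50 [43.  13.5] 45.1 0.304
top9 [451.5 261.1] 55 [44.7 13.4] 46.6 0.292
side0 [345.2 317.6] 50 [41.5 12.7] 43.4 0.297
side0 [345.2 317.6] 55 [39.7 14.7] 42.3 0.355
[[ 67  72  73  74  72  74  77  77  74  74  73  78  83]
 [ 66  69  71  74  76  74  73  78  79  78  76  81  80]
 [ 67  66  66  70  75  76  73  78  87  84  82  81  79]
 [ 70  65  63  69  79  86  81  78  83  82  82  80  82]
 [ 72  68  67  79  82  90  93  89  86  82  82  81  84]
 [ 70  67  73  96  89  83  91  95  99  87  81  79  86]
 [ 70  70  65  81  95  94  95  95 109  91  83  79  89]
 [ 76  76  70  67  72  87 103  99  90  85  81  81  83]
 [ 85  83  80  71  66  75  79  81  75  90  92  85  80]
 [ 84  82  83  77  78  79  68  65  73  95 100  90  73]
 [ 82  81  81  82  81  81  74  72  76  86  92  83  58]
 [ 82  82  81  81  83  82  85  87  85  84  82  65  36]
 [ 81  82  82  82  81  85  93 103  99  86  73  49  26]]
side9 [346.  318.1] 50 [39.7 12.1] 41.5 0.295
side9 [346.  318.1] 55 [37.9 14.1] 40.5 0.356
```

```bash
python3 -c "
from cell import bot
print(bot.sign_off())"
```

```text
the job is handed in; nothing more can be done
None
```

I handed the job in at about 21 s of the 56 s; the sign-off returned no verdict. By my last measurements the jar stands home in the bay within about 2 mm, the dial's pointer is within about 0.05 rad of the tab, the small jar, cup and reel have not moved (I didn't re-measure the tin), and the arm is clear of everything.

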